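# Shut and latch the medicine cool box

## Task

The cool box with the delivery is packed: push its lid down until it is fully shut, and only then push the red-handled over-centre catch up and over its dead point so that it snaps down flat on the lid and stays locked. Push with the fingers only, never raise the lid further than it stands open, do not knock or shift the jar, carton and tumbler around the box, and take the hand away at the end.

Things in the scene. Friction and masses are not known exactly. Their poses are not given: they have to be found in the camera images.
- coolbox: Blue medicine cool box, 200 mm (its x, front to back) by 300 mm (its y) by 130 mm high without the lid; heavy, it does not move. Origin: centre of its underside on the table. Its -x side is the front, which carries the steel catch bracket; +z up. It stands turned by up to 0.35 rad either way.
- lid (a joint): Hinge of the white lid, rad. 0 = fully shut, grows as the lid opens; it starts 0.35 to 0.75 open and stops at 1.3. The axis is parallel to the box's y along the back (+x) top edge of the box: 100 mm behind the box's centre, 130 mm above the table. The stiff hinge stays where it is left; at the front edge about 3 N down moves it towards shut.
- lid_front (a point): Middle of the lid's front edge, on the upper face. The lid is a flat white slab, 200 mm front to back, 300 mm wide, 22 mm thick; its underside passes through the hinge axis, so this point is 200 mm from the axis along the lid and 22 mm off its underside. Lid shut: 152 mm above the table. Axes are the lid's: x to the hinge, z out of the upper face.
- catch (a joint): Catch lever hinge, rad. 0 = open (every start): on its stop, leaning 45 degrees from vertical out over the front, away from the lid. Grows as the lever swings up and over to the lid. Dead point 1.13 (20 degrees past vertical). 2.356 = locked, level over the lid. A spring drives it away from the dead point both ways, with 0.5 N m at either end: a level push takes about 7 N at first, then less.
- catch_pivot (a point): Pivot of the catch lever, between the two steel ears at the middle of the box's front: 110 mm in front of the box's centre, 163 mm above the table (11 mm above the shut lid). The pivot axis is parallel to the box's y. Fixed to the box; axes are the box's. The ears are 38 mm wide over all and reach 11 mm above it, 32 mm in front.
- catch_bar (a point): Centre of the lever's red handle bar: a round bar of 18 mm diameter, 62 mm long over its ends, parallel to the box's y, 100 mm from the pivot on a 12 mm steel arm. Open it is 71 mm in front of the pivot and 71 mm above it (234 mm above the table); locked it lies 100 mm behind the pivot, over the lid.
- pills: Amber tablet jar with a white cap, 54 mm diameter, 95 mm tall, loose, standing near the box; to be left alone. Origin: centre of its underside.
- carton: Pink medicine carton, 45 x 75 x 100 mm tall, loose, standing near the box; to be left alone. Origin: centre of its underside.
- tumbler: Open pink drinking tumbler, 76 mm across, 105 mm tall, loose, standing near the box; to be left alone. Origin: centre of its underside.

How it is judged:
By the outcome, as a careful person would: the job done as asked, in the order asked, and still so for the second after the job is handed in, with the robot touching nothing.
It also fails if it takes over 48 s, if anything falls off the work surface, if the arm or the gripper's body presses on something with over 40 N, if the wrist force passes 120 N, or if a joint passes its speed limit or range.

## Robot

A 6-joint arm with a two-finger parallel gripper is mounted at the origin on the work surface. World frame = base frame: x ahead of the robot, y to its left, z up, the work surface at z = 0. Lengths are in mm, angles in rad, forces in N, time in s.
With the tool pointing down it reaches from about 250 to 800 mm from the base axis. Payload 3.9 kg.
Tool frame: the origin (TCP) lies at the very end of the fingers, on their centre line; the grasp point (between the pads) lies 19 mm behind it; z points along the fingers, y is the line along which they close (so a half turn about z gives the same grasp; the last joint's range is limited). The gripper opens to 85 mm and grips with 20 to 120 N. Pads are 22 mm wide; open, the fingers measure 114 mm over their backs; the gripper's body (76 mm by 85 mm) begins 54 mm behind the grasp point. The pads swing forward as they close: fully open they stand 13 mm farther back than shut.
Start: joints at [-1.165, 0.26, -0.138, 1.173, 0, 1.571], TCP at [207.24, -482.355, 231.304] pointing down, gripper open.
Joint ranges: [-2.78, 2.78], [-0.83, 1.72], [-1.28, 1.37], [-1.9, 2.12], [-1.57, 1.48], [-3.14, 3.14]. Speed limits (rad/s): [2.57, 2.57, 3.14, 3.14, 3.14, 3.14].

## Interface

Orientations are given as a rotation vector (axis times angle).
In Python, from bench import bot gives the robot as it stands.
- The arm moves only by the tool step_arm, never from a script. Its argument "deltas" is a list that holds one entry, the list of rows, each a list of 5 numbers: the opening in per cent of the stroke, from 0 (shut) to 100 (fully open), then the shift along the tool's x, y, z in m, then the turn about the tool's z in rad. A call has 1 to 12 rows; each row shifts and turns the commanded pose from where the row before left it, along the tool's axes as they then stand; what a row does not reach is not made up. A row lasts 1/12 s, in which the tool goes at most 41.7 mm and 7.16 degrees, less where a joint would pass 70% of its speed; a pose out of reach is approached as far as the arm can. A call with a gripper value outside its range is refused whole. The fingers move at their own pace and stop on an object; "squeeze" is the grip in N (left out, the last holds). Time passes only in rows, so rows that do not move let the fingers close. It gives the time, the measured TCP pose, the force, the opening and the grip force at its end, in the units of the state.
- bot.get_obs(): the state, without advancing time (a new reading comes with each control period).
- bot.get_image(name): name is "scene" or "side" or "wrist"; returns a dict with "frame" (384x512x3 uint8, red, green, blue), "fx", "fy", "cx", "cy" (pixels), "extrinsics" (4x4, takes a point from world to camera coordinates). Camera axes: x right, y down, z forward; pixel columns grow to the right and rows downward; lengths in mm; the calibration is good to about 2 mm. A picture is of the moment at which its call begins. There is no depth.
- bot.finish_job(): hands the job in; it is judged then, once.
The state is a dict: "t": time; "joints": joint angles; "dq": joint speeds; "effort": joint torques, N m; "tool_pos": TCP position; "tool_rot": TCP orientation; "ft_force": force on the tool from outside, world axes, zero at the start; "wrist_torque": the same for the moment, N m; "gripper_width": finger opening in mm; "grasp_force": force on a finger pad.
Only numpy, scipy, OpenCV 4.12 (cv2) and the standard library are available. Lean on these libraries where they do the work, as an engineer would, in place of code of your own. Each camera call takes 0.05 s, during which the arm holds its last target. There are 200 camera calls.

## Working session

There is one attempt and no reset: what is moved stays moved. The work goes in short steps, Python scripts to look and compute and a tool call to move; the robot and the scene stay as the last step left them, time stands still between calls to the robot, and variables do not carry over. Pictures are saved under pics/ and viewed, at most 10 in all, crops included, and the job is handed in when it is done.

Besides the shell and the picture viewer there is one more tool, called after "Request:" by a JSON object that holds its "name" and its "arguments". step_arm: Moves the arm, as the interface text tells. Its arguments: {"type":"object","properties":{"deltas":{"type":"array"},"squeeze":{"type":"number"}},"required":["deltas"]}

```bash
mkdir -p pics; ls; python3 - <<'E'
from bench import bot
import cv2,numpy as np,pickle
o=bot.get_obs();print({k:np.round(v,3) for k,v in o.items()})
d={n:bot.get_image(n) for n in("scene","side","wrist")}
pickle.dump(d,open('im.pkl','wb'))
for n in d: print(n,d[n]['fx'],d[n]['cx'],d[n]['cy'],np.round(d[n]['extrinsics'],3).tolist())
cv2.imwrite('pics/a.png',cv2.resize(np.hstack([d['scene']['frame'],d['side']['frame']])[:,:,::-1],(800,300)))
cv2.imwrite('pics/scene.png',cv2.resize(d['scene']['frame'][:,:,::-1],(800,600)))
cv2.imwrite('pics/side.png',cv2.resize(d['side']['frame'][:,:,::-1],(800,600)))
E
```

```text
pics
{'t': np.float64(0.0), 'joints': array([-1.165,  0.261, -0.139,  1.173, -0.   ,  1.571]), 'dq': array([-0.   , -0.001,  0.001,  0.   , -0.002, -0.   ]), 'effort': array([ 2.0000e-03, -4.0568e+01,  2.5392e+01,  1.9000e-02,  0.0000e+00,
        0.0000e+00]), 'tool_pos': array([ 206.963, -481.725,  230.459]), 'tool_rot': array([-3.075e+00, -6.330e-01,  1.000e-03]), 'ft_force': array([-0.669,  0.279, -0.002]), 'wrist_torque': array([-0.043, -0.028,  0.031]), 'grasp_force': np.float64(0.0), 'gripper_width': np.float64(85.241)}
scene 460.1850029206894 249.6129316673298 191.91687092709415 [[-0.567, 0.824, -0.001, 285.731], [0.518, 0.356, -0.777, -217.03], [-0.64, -0.441, -0.629, 1765.038], [0.0, 0.0, 0.0, 1.0]]
side 363.8596421223518 248.78514161686826 196.58430546590245 [[0.86, -0.51, -0.002, -463.423], [-0.359, -0.603, -0.712, 379.135], [0.362, 0.613, -0.702, 643.113], [0.0, 0.0, 0.0, 1.0]]
wrist 293.89227589282234 263.35532823272433 190.84255796898265 [[0.395, -0.919, -0.003, -523.894], [-0.871, -0.375, 0.318, -41.446], [-0.293, -0.123, -0.948, 380.668], [0.0, 0.0, 0.0, 1.0]]
```

View pics/scene.png

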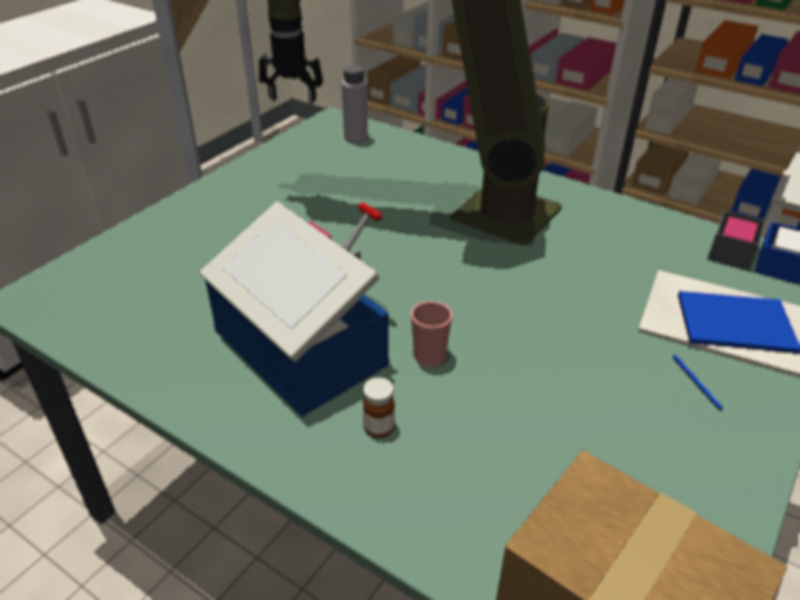

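View pics/side.png

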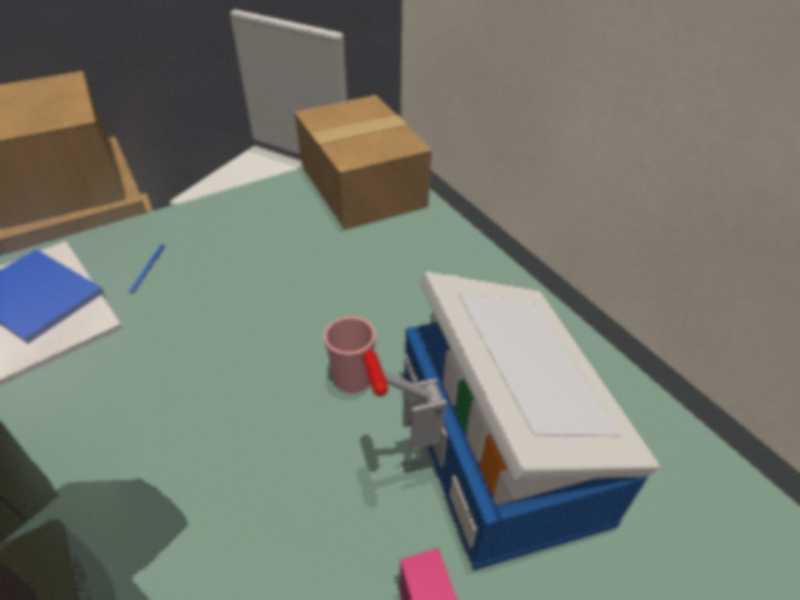

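The lid stands open. Its corners are at about (275,203), (377,273), (292,355) and (202,272) in the scene view, and (425,275), (523,472), (655,465) and (540,290) in the side view. The red bar is at (370,211) scene and (375,372) side. The tumbler and jar are on the +y side, and the pink carton is at (428,575) in the side view, near the front at -y.

```bash
cat > h.py <<'E'
import numpy as np,cv2
def ray(im,p):
    E=np.array(im['extrinsics']);R,t=E[:3,:3],E[:3,3]
    d=R.T@np.array([(p[0]-im['cx'])/im['fx'],(p[1]-im['cy'])/im['fy'],1]);return -R.T@t,d/np.linalg.norm(d)
def plane(im,p,z):
    c,d=ray(im,p);return c+d*(z-c[2])/d[2]
def tri(a,p,b,q):
    c1,d1=ray(a,p);c2,d2=ray(b,q)
    s=np.linalg.lstsq(np.c_[d1,-d2],c2-c1,rcond=None)[0]
    x,y=c1+s[0]*d1,c2+s[1]*d2;return (x+y)/2,np.linalg.norm(x-y)
def red(im):
    f=im['frame'].astype(int);m=((f[...,0]>110)&(f[...,1]<60)&(f[...,2]<60)).astype(np.uint8)
    n,l,s,c=cv2.connectedComponentsWithStats(m);k=1+np.argmax(s[1:,4])
    pts=np.argwhere(l==k)[:,::-1].astype(np.float32);return c[k],cv2.minAreaRect(pts),s[k,4]
def white(im):
    f=im['frame'].astype(int);m=((f.min(2)>120)&(f.max(2)-f.min(2)<45)).astype(np.uint8)
    x0,y0,x1,y1=(125,125,245,232) if im['cx']>249.2 else (265,170,425,320)
    k=np.zeros_like(m);k[y0:y1,x0:x1]=1
    c=max(cv2.findContours(m*k,0,2)[0],key=cv2.contourArea);return cv2.approxPolyDP(c,4,True)[:,0]
E
python3 - <<'E'
import pickle;from h import *
d=pickle.load(open('im.pkl','rb'));S,D=d['scene'],d['side']
a,b=red(S),red(D);print(a,b,tri(S,a[0],D,b[0]))
r=cv2.boxPoints(b[1]);print('ends',r)
print(white(S).tolist(),white(D).tolist())
k=1/1.5625
sc=[(377,273),(275,203),(202,272),(292,355)];sd=[(425,275),(523,472),(655,467),(540,290)]
P=[tri(S,np.array(p)*k,D,np.array(q)*k) for p,q in zip(sc,sd)]
for p in P:print(np.round(p[0]),round(p[1],1))
print('tumbler rim',plane(D,np.array((350,334))*k,105),plane(S,np.array((432,316))*k,105))
print('jar cap',plane(S,np.array((379,388))*k,95))
print('carton',[plane(D,np.array(p)*k,100).round() for p in((401,560),(439,551),(456,600))])
E
```

```text
(array([236.8245614 , 134.63157895]), ((236.5, 134.50001525878906), (14.758047103881836, 4.0249223709106445), 26.56505012512207), np.int32(57)) (array([239.15234375, 238.15625   ]), ((239.05174255371094, 238.3793182373047), (28.96847152709961, 9.841853141784668), 68.19859313964844), np.int32(256)) (array([487.48213468, -55.58694631, 233.62738461]), np.float64(0.39094095875340085))
ends [[229.10347 226.75864]
 [238.24141 223.10345]
 [249.00002 250.     ]
 [239.86208 253.65518]]
[[125, 125], [125, 231], [152, 231], [135, 212], [129, 177], [185, 227], [241, 174], [244, 179], [236, 188], [244, 192], [244, 148], [233, 147], [223, 161], [220, 157], [228, 145], [202, 142], [211, 153], [182, 125]] [[265, 170], [265, 207], [276, 198], [330, 304], [416, 299], [408, 319], [424, 319], [420, 246], [331, 170]]
[629.  59. 225.] 1.9
[ 555. -229.  223.] 2.4
[ 724. -271.  146.] 1.5
[804.  14. 150.] 4.3
tumbler rim [541.78168614 116.32726461 105.        ] [547.9298985  122.37107903 105.        ]
jar cap [740.29647605 141.35447434  95.        ]
carton [array([ 436., -199.,  100.]), array([ 477., -212.,  100.]), array([ 464., -262.,  100.])]
```

Request:
{"name": "step_arm", "arguments": {"deltas": [[[0,0,0,-0.035,0],[0,0.01,0,-0.035,0],[0,0.03,-0.01,-0.03,0],[0,0.035,-0.012,0,0],[0,0.035,-0.012,0,0],[0,0.035,-0.012,0,0],[0,0.035,-0.012,0,0],[0,0.035,-0.012,0,0],[0,0.035,-0.012,0,0],[0,0.035,-0.012,0,0],[0,0.035,-0.012,0,0],[0,0.035,-0.012,0,0]]]}}

```text
t: 1.15
tool_pos: [486.7, -233.1, 329.7]
tool_rot: [-3.077, -0.633, 0.001]
ft_force: [0.4, -0.6, 0.8]
gripper_width: -0.1
grasp_force: 0.0
```

```bash
cat >> h.py <<'E'
from scipy.spatial.transform import Rotation as Ro
C=np.array([662.5,-102.]);PSI=-.26
def st(bot):
    o=bot.get_obs();R=Ro.from_rotvec(o['tool_rot']).as_matrix();p=o['tool_pos']
    c,s=np.cos(PSI),np.sin(PSI);v=p[:2]-C
    print('t',o['t'],'p',p.round(1),'box xy',np.round([c*v[0]+s*v[1],-s*v[0]+c*v[1]],1),'q',o['joints'].round(3),'F',o['ft_force'].round(1),'w',o['gripper_width'].round(1),'toolx yaw',round(np.arctan2(R[1,0],R[0,0]),3));return p,R
def to(bot,bx,by,z):
    p,R=st(bot);c,s=np.cos(PSI),np.sin(PSI)
    T=np.array([C[0]+c*bx-s*by,C[1]+s*bx+c*by,z]);print('tool delta',(R.T@(T-p)/1000).round(4))
E
python3 -c "
from bench import bot;from h import *
to(bot,-30,0,330)"
```

```text
Traceback (most recent call last):
  File "h.py", line 27, in to
    p,R=st(bot);c,s=np.cos(PSI),np.sin(PSI)
        ~~^^^^^
  File "h.py", line 25, in st
    print('t',o['t'],'p',p.round(1),'box xy',np.round([c*v[0]+s*v[1],-s*v[0]+c*v[1]],1),'q',o['joints'].round(3),'F',o['ft_force'].round(1),'w',o['gripper_width'].round(1),'toolx yaw',round(np.arctan2(R[1,0],R[0,0]),3));return p,R
                                                                                                                                                ^^^^^^^^^^^^^^^^^^^^^^^^
AttributeError: 'float' object has no attribute 'round'
```

```bash
sed -i "s/o\['gripper_width'\].round(1)/o['gripper_width']/" h.py
python3 -c "
from bench import bot;from h import *
to(bot,-30,0,330)"
```

```text
t 1.15 p [ 486.7 -233.1  329.7] box xy [-136.2 -171.9] q [-0.447  0.266  0.125  1.43  -0.     2.289] F [ 0.4 -0.6  0.8] w -0.05195564006761105 toolx yaw 0.406
tool delta [ 0.1897 -0.0696 -0.0003]
```

Request:
{"name": "step_arm", "arguments": {"deltas": [[[0,0,0,0,-0.113],[0,0,0,0,-0.113],[0,0,0,0,-0.113],[0,0,0,0,-0.113],[0,0,0,0,-0.113],[0,0,0,0,-0.113],[0,0,0,0,-0.113],[0,0,0,0,-0.113],[0,0.035,0.021,0,0],[0,0.035,0.021,0,0],[0,0.035,0.021,0,0],[0,0.035,0.021,0,0]]]}}

```text
t: 2.15
tool_pos: [603.8, -120.1, 329.8]
tool_rot: [-2.492, -1.912, 0.0]
ft_force: [0.2, -0.5, 0.0]
gripper_width: 0.3
grasp_force: 0.0
```

Request:
{"name": "step_arm", "arguments": {"deltas": [[[0,0.03,0.02,0.01,0],[0,0,0,0.035,0],[0,0,0,0.035,0],[0,0,0,0,0]]]}}

```text
t: 2.48
tool_pos: [624.0, -95.4, 240.0]
tool_rot: [-2.479, -1.907, 0.021]
ft_force: [-2.3, 0.0, -3.2]
gripper_width: -0.0
grasp_force: 0.0
```

```bash
python3 -c "
from bench import bot;from h import *
to(bot,-30,0,152)"
```

```text
t 2.4833 p [624.  -95.4 240. ] box xy [-38.9  -3.5] q [-0.152  0.46   0.188  1.318 -0.     1.679] F [-2.3  0.  -3.2] w -0.024086447661741103 toolx yaw 1.311
tool delta [0.0037 0.0106 0.0878]
```

Request:
{"name": "step_arm", "arguments": {"deltas": [[[0,0,0,0.018,0],[0,0,0,0.015,0],[0,0,0,0.012,0],[0,0,0,0.01,0],[0,0,0,0.008,0],[0,0,0,0.007,0],[0,0,0,0.005,0],[0,0,0,0.005,0]]]}}

```text
t: 3.15
tool_pos: [630.1, -97.4, 170.2]
tool_rot: [2.492, 1.913, 0.0]
ft_force: [-2.8, 1.5, 4.3]
gripper_width: -0.4
grasp_force: 2.0
```

Request:
{"name": "step_arm", "arguments": {"deltas": [[[0,0,0,0.003,0],[0,0,0,0.003,0],[0,0,0,0.002,0],[0,0,0,0,0]]]}}

```text
t: 3.48
tool_pos: [630.0, -97.3, 161.4]
tool_rot: [-2.491, -1.913, 0.001]
ft_force: [-0.7, 0.3, -0.1]
gripper_width: -0.3
grasp_force: 0.1
```

Request:
{"name": "step_arm", "arguments": {"deltas": [[[0,0,0,0.003,0],[0,0,0,0.003,0],[0,0,0,0.002,0],[0,0,0,0.002,0],[0,0,0,0,0]]]}}

```text
t: 3.9
tool_pos: [630.0, -97.3, 152.1]
tool_rot: [2.492, 1.913, 0.0]
ft_force: [-3.7, 0.7, 6.1]
gripper_width: -0.1
grasp_force: 2.7
```

Request:
{"name": "step_arm", "arguments": {"deltas": [[[0,0,0,0.001,0],[0,0,0,0.001,0],[0,0,0,0.001,0],[0,0,0,0,0]]]}}

```text
t: 4.23
tool_pos: [630.1, -97.3, 152.0]
tool_rot: [2.49, 1.913, 0.002]
ft_force: [-6.9, 1.6, 18.4]
gripper_width: 0.1
grasp_force: 8.9
```

Request:
{"name": "step_arm", "arguments": {"deltas": [[[0,0,0,-0.02,0],[0,0,0,-0.036,0],[0,0,0,-0.036,0],[0,0,0,-0.036,0],[0,0,0,-0.036,0],[0,0.004,-0.03,-0.014,0],[0,0,-0.035,0,0],[0,0,-0.035,0,0],[0,0,-0.035,0,0],[0,0,-0.035,0,0],[0,0,-0.035,0,0],[0,0,0,0,0]]]}}

```text
t: 5.23
tool_pos: [426.7, -39.4, 326.7]
tool_rot: [-2.488, -1.913, 0.005]
ft_force: [-1.2, -0.4, 0.4]
gripper_width: 0.4
grasp_force: 0.0
```

```bash
python3 - <<'E'
from bench import bot;from h import *
to(bot,-235,0,222)
S,D=bot.get_image('scene'),bot.get_image('side')
a,b=red(S),red(D);print(a,b,tri(S,a[0],D,b[0]))
cv2.imwrite('pics/b.png',cv2.resize(D['frame'][:,:,::-1],(800,600)))
E
```

```text
t 5.2333 p [426.7 -39.4 326.7] box xy [-2.44e+02 -1.00e-01] q [-0.092  0.071 -0.126  1.378  0.     1.739] F [-1.2 -0.4  0.4] w 0.4116823090491864 toolx yaw 1.311
tool delta [1.000e-04 9.400e-03 1.047e-01]
(array([236.14285714, 134.57142857]), ((236.40000915527344, 134.6999969482422), (14.758047103881836, 3.5777084827423096), 26.56505012512207), np.int32(49)) (array([239.0661157 , 238.14876033]), ((238.9040985107422, 238.41098022460938), (29.026203155517578, 9.36329174041748), 69.44395446777344), np.int32(242)) (array([487.82226997, -56.59562231, 233.98544196]), np.float64(2.370865182193819))
```

View pics/b.png

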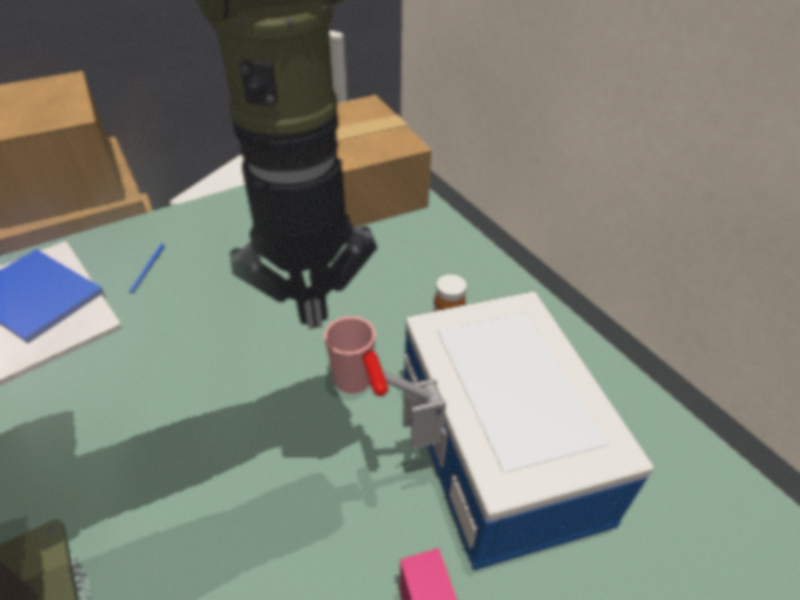

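Lid is flat shut: front corners at (407,318) and (490,515). The bar is still open at (375,372), and the jar, tumbler and carton are unmoved. The closed knuckles stick out along box x, so I turn the tool a quarter turn before pushing.

Request:
{"name": "step_arm", "arguments": {"deltas": [[[0,0,0,0,-0.12],[0,0,0,0,-0.12],[0,0,0,0,-0.12],[0,0,0,0,-0.12],[0,0,0,0,-0.12],[0,0,0,0,-0.12],[0,0,0,0,-0.12],[0,0,0,0,-0.12],[0,0,0,0,-0.12],[0,0,0,0,-0.12],[0,0,0,0,-0.12],[0,0,0,0,-0.12]]]}}

```text
t: 6.33
tool_pos: [435.4, -41.0, 326.6]
tool_rot: [0.603, 3.082, -0.0]
ft_force: [0.5, 0.1, -0.6]
gripper_width: -0.4
grasp_force: 0.0
```

Request:
{"name": "step_arm", "arguments": {"deltas": [[[0,0,0,0.02,-0.12],[0,0,0,0.03,-0.01],[0,0,0,0.03,0],[0,0,0,0.023,0],[0,0,0,0,0]]]}}

```text
t: 6.75
tool_pos: [431.4, -40.6, 219.3]
tool_rot: [-0.409, -3.107, 0.001]
ft_force: [-0.8, -0.3, -0.2]
gripper_width: 0.2
grasp_force: 0.0
```

```bash
python3 -c "
from bench import bot;from h import *
to(bot,-205,0,222)"
```

```text
t 6.75 p [431.4 -40.6 219.3] box xy [-2.391e+02 -1.000e-01] q [-0.094  0.116 -0.355  1.108 -0.     0.168] F [-0.8 -0.3 -0.2] w 0.22860275303967623 toolx yaw 2.879
tool delta [-0.0341  0.0001 -0.0029]
```

Request:
{"name": "step_arm", "arguments": {"deltas": [[[0,-0.02,0,0,0],[0,-0.015,0,0,0],[0,-0.01,0,0,0],[0,-0.01,0,0,0],[0,-0.01,0,-0.003,0],[0,-0.01,0,-0.003,0],[0,-0.01,0,-0.003,0],[0,0,0,0,0]]]}}

```text
t: 7.42
tool_pos: [516.8, -62.8, 235.2]
tool_rot: [0.41, 3.113, 0.0]
ft_force: [-2.6, 0.0, 3.3]
gripper_width: 0.2
grasp_force: 1.9
```

```bash
python3 - <<'E'
from bench import bot;from h import *
to(bot,-100,0,235)
D=bot.get_image('side');b=red(D);print(b)
cv2.imwrite('pics/c.png',cv2.resize(D['frame'][100:330,150:420,::-1],(800,600)))
E
```

```text
t 7.4167 p [516.8 -62.8 235.2] box xy [-150.9    0.4] q [-0.121  0.249 -0.143  1.177 -0.     0.141] F [-2.6  0.   3.3] w 0.17865155948850808 toolx yaw 2.88
tool delta [-0.0509 -0.0003  0.0003]
(array([272.31884058, 230.28985507]), ((272.35296630859375, 230.4117889404297), (9.701424598693848, 7.276068687438965), 75.96376037597656), np.int32(69))
```

View pics/c.png

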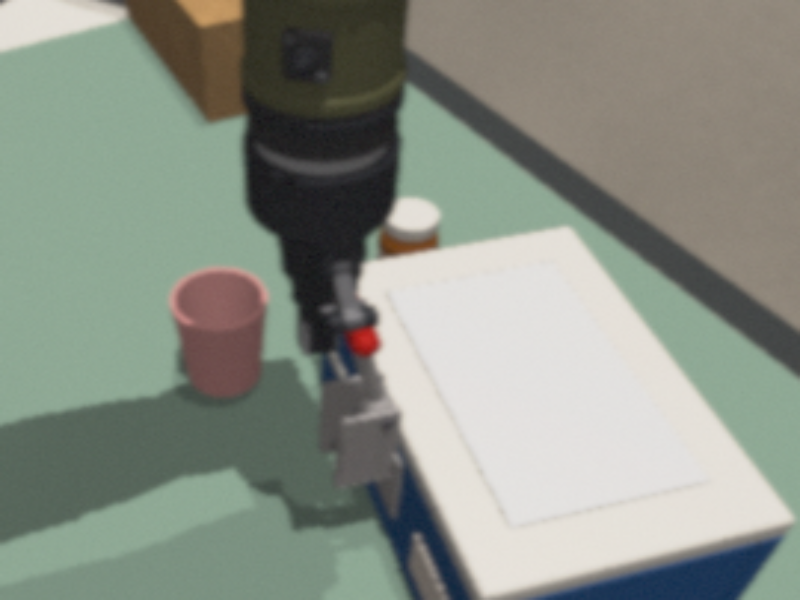

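The bar at (365,342) in the crop is in front of the fingers and nearly upright. I keep pushing.

Request:
{"name": "step_arm", "arguments": {"deltas": [[[0,-0.01,0,0,0],[0,-0.01,0,0,0],[0,-0.01,0,0,0],[0,-0.01,0,0,0],[0,-0.01,0,0,0],[0,-0.008,0,0,0],[0,-0.005,0,0,0],[0,0,0,0,0]]]}}

```text
t: 8.13
tool_pos: [577.9, -79.4, 232.6]
tool_rot: [0.41, 3.114, -0.0]
ft_force: [0.7, -0.6, -0.7]
gripper_width: -0.0
grasp_force: 0.0
```

```bash
python3 - <<'E'
from bench import bot;from h import *
st(bot)
S,D=bot.get_image('scene'),bot.get_image('side');a,b=red(S),red(D);print(a,b,tri(S,a[0],D,b[0]))
E
```

```text
t 8.1333 p [577.9 -79.4 232.6] box xy [-87.6   0.1] q [-0.136  0.36   0.01   1.22  -0.     0.126] F [ 0.7 -0.6 -0.7] w -0.016380568965889984 toolx yaw 2.879
(array([189.83870968, 177.66129032]), ((189.56922912597656, 177.75384521484375), (14.38802719116211, 4.961389064788818), 29.744882583618164), np.int32(62)) (array([326.24137931, 243.71724138]), ((325.9000244140625, 243.300048828125), (25.491174697875977, 6.7082037925720215), 63.43495178222656), np.int32(145)) (array([ 652.67295755, -101.46698347,  160.99727828]), np.float64(1.0849905607382628))
```

Snapped: bar at z≈161, and 100 mm behind the pivot. Next I lift the hand away and check.

Request:
{"name": "step_arm", "arguments": {"deltas": [[[0,0,0,-0.02,0],[0,0,0,-0.035,0],[0,0,0,-0.035,0],[0,0.03,0,-0.01,0],[0,0.035,0,0,0],[0,0.035,0,0,0],[0,0.035,0,0,0],[0,0.03,0,0,0],[0,0.01,0,0,0],[0,0,0,0,0],[0,0,0,0,0]]]}}

```text
t: 9.15
tool_pos: [407.2, -33.6, 333.6]
tool_rot: [0.409, 3.112, -0.0]
ft_force: [0.2, -1.1, -0.5]
gripper_width: 0.1
grasp_force: 0.0
```

```bash
python3 - <<'E'
from bench import bot;from h import *
st(bot)
S,D=bot.get_image('scene'),bot.get_image('side');a,b=red(S),red(D);print(tri(S,a[0],D,b[0]))
cv2.imwrite('pics/d.png',cv2.resize(D['frame'][:,:,::-1],(800,600)))
E
```

```text
t 9.15 p [407.2 -33.6 333.6] box xy [-264.3    0.5] q [-0.082  0.03  -0.152  1.386 -0.     0.179] F [ 0.2 -1.1 -0.5] w 0.11368013801549023 toolx yaw 2.88
(array([ 652.26101123, -101.68596048,  161.25769645]), np.float64(1.4563433088783664))
```

View pics/d.png

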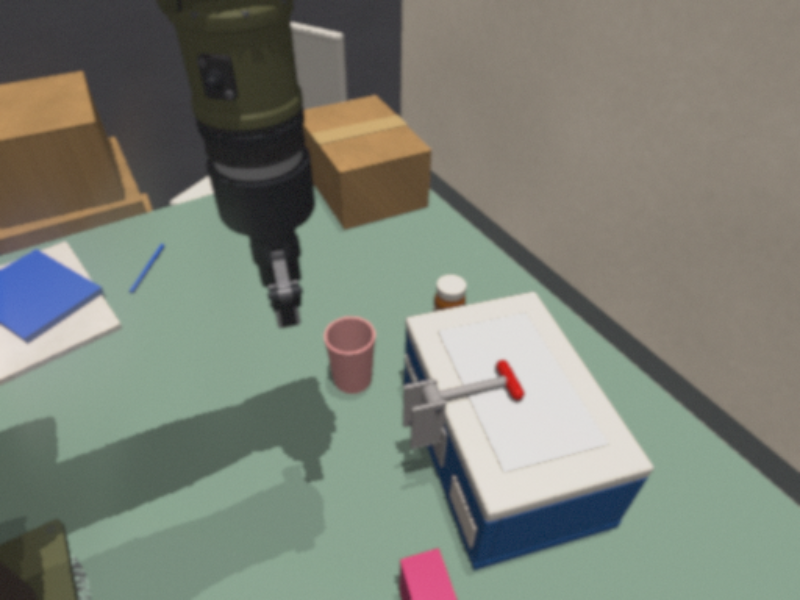

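The lid is shut, the red bar lies flat on it at (510,380), the tumbler, jar and carton are unmoved, and the hand is clear.

```bash
python3 -c "
from bench import bot;print(bot.finish_job())"
```

```text
the job is handed in; nothing more can be done
None
```

The lid is fully shut, the catch is locked flat on it, the jar, carton and tumbler look unmoved, the hand is clear, and the job was handed in at about 9 s.

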